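Find the rocking case foot, push it home and hold it

ROBOT

A 7-joint arm with a two-finger parallel gripper is mounted at the origin on the work surface. World frame = base frame: x ahead of the robot, y to its left, z up, the work surface at z = 0. Lengths are in m, angles in rad, forces in N, time in s.
With the tool pointing down it reaches from about 0.425 to 0.875 m from the base axis. Payload 8.4 kg.
Tool frame: the origin (TCP) lies at the very end of the fingers, on their centre line; the grasp point (between the pads) lies 19 mm behind it; z points along the fingers, y is the line along which they close (so a half turn about z gives the same grasp; the last joint's range is limited). The gripper opens to 85 mm and grips with 20 to 120 N. Pads are 22 mm wide; open, the fingers measure 114 mm over their backs; the gripper's body (76 mm by 85 mm) begins 54 mm behind the grasp point. The pads swing forward as they close: fully open they stand 13 mm farther back than shut.
Start: joints at [-1.35, 0.333, 0.04, 1.465, -0.013, 1.343, -0.059], TCP at [0.204, 0.617, 0.231] pointing down, gripper open.
Joint ranges: [-2.58, 2.58], [-0.38, 2.09], [-1.3, 1.39], [0.25, 2.4], [-1.5, 4.64], [0.08, 2.09], [-2.65, 2.65]. Speed limits (rad/s): [2.22, 2.22, 2.79, 2.79, 3.14, 3.14, 3.14].

INTERFACE

Orientations are given as a rotation vector (axis times angle).
In Python, from rig import manip, effector, kin, cams, order, telemetry gives the robot as it stands. Calls block until the motion is done:
- manip.move_pose(position, orientation): joint-space move of the TCP to a pose.
- manip.move_linear(position, ori=None, speed=0.15, max_force=None): straight line of the TCP; ori=None keeps the orientation; speed is the mean speed in m/s. With max_force (N) it stops when the force on the tool has changed by that much, and returns True; else False.
- manip.goto_joints(angles): joint-space move.
- effector.gripper_to(opening): finger opening in m; the grip force is fixed at half the most; returns when the fingers have stopped.
- manip.hold(seconds).
- kin.ik(position, orientation): joint angles nearest the present ones, or None.
- cams.read_camera(name): name is "scene" or "top" or "wrist"; returns the picture (420x560x3 uint8, red, green, blue); there is no depth.
- cams.get_calibration(name): a dict with "vfov" (degrees; the focal length in pixels is half the picture's height over the tangent of half this angle, whatever the lens; pixels are square), "cx", "cy" (the principal point, pixels), "rvec" (rotation vector, rad) and "tvec" (3), from world to camera coordinates, as OpenCV has them. Camera axes: x right, y down, z forward; pixel columns grow to the right and rows downward; lengths in m; the calibration is good to about 2 mm. A picture is of the moment at which its call begins: read the wrist's pose just before it. get_calibration takes no time and is no camera call; for the wrist camera it gives the pose at the moment of the call.
A pose or a line that the arm cannot do raises manip.MotionError and nothing moves.
- order.close_job(): hands the job in; it is judged then, once.
Readings, each from a call of its own:
- telemetry.current_time_s(): time.
- telemetry.current_q(): joint angles.
- telemetry.current_qd(): joint speeds.
- telemetry.current_effort(): joint torques, N m.
- telemetry.current_tcp_pos(): TCP position.
- telemetry.current_tool_rot(): TCP orientation.
- telemetry.current_wrist_force(): force on the tool from outside, world axes, zero at the start.
- telemetry.current_torque(): the same for the moment, N m.
- telemetry.current_gripper_width(): finger opening in m.
- telemetry.current_grip_force(): force on a finger pad.
Only numpy, scipy, OpenCV 4.12 (cv2) and the standard library are available. Lean on these libraries where they do the work, as an engineer would, in place of code of your own. Each camera call takes 0.05 s, during which the arm holds its last target. There are 200 camera calls.

TASK

One of the four chrome feet on the upturned case was never pushed home and rocks. Press down near the edge of the feet, one after another, to find the one that rocks, then press that one on its crown until it sits fully home and level on its packing. Finish with the fingertips still pressing down on it, so that the glue on its stud can grip; grasp and lift nothing, and leave the lock, dish and punch where they are.

Things in the scene. Friction and masses are not known exactly. Their poses are not given: they have to be found in the camera images.
- case: bottom half of a small hard travel case upside down on the desk, dark brown, leather edging, brass corner caps, 200 mm (x) by 290 mm (y) by 55 mm high, flat face upwards; it does not shift. Origin: centre of its underside, on the desk; its flat top is 55 mm above. The four feet stand at x = +-55 mm, y = +-95 mm in its frame; a carrying handle is on its -x side.
- foot_1: one of four outwardly identical chrome push-in feet on the case's top. Flange 52 mm across, 3 mm thick; on it a low dome 45 mm across at its base, 41 mm at 8.5 mm, 33 mm at 12.5 mm, 20 mm at 15 mm up; crown 16 mm up (all above the flange's underside). Origin: on the axis, at the flange's underside; z along the axis, up. A barbed stud below goes into a socket and keeps it from being pulled out.
- foot_2: the same as foot_1. Under every foot lies its own round cork packing, 47 mm across and 2 to 8 mm thick; the thicknesses differ from foot to foot and from day to day, so height alone does not tell the loose foot. The loose one may be at any of the four corners. A foot that is home has its flange firmly on its packing and hardly gives (under 1 mm) when pressed anywhere.
- foot_3: the same as foot_1. Whichever foot is loose stands level with its flange 4 mm above its packing. Pressed near its edge (12 to 22 mm from the axis) with 2 to 6 N it tips by up to 0.17 rad until that edge meets the packing; the pressed spot sinks 2 to 4 mm. Let go, it springs back level. Edge presses below 20 N do not send it home.
- foot_4: the same as foot_1. Whichever foot is loose resists a press on its crown up to about 12 N (16 N if 6 mm off centre), then slides straight down the 4 mm and stays down, its flange on the packing.
- trunk_lock: round brass trunk lock lying loose on a cork-lined wooden turntable (200 mm across, its cork 28 mm above the desk) to the right of the case; lock 76 mm across, 23 mm high, 0.4 kg. Origin: centre of its underside. To be left alone.
- dish: white ceramic parts dish, loose, 110 mm across, 28 mm high, to the left of the case. Origin: centre of its underside. To be left alone.
- punch: stubby black steel punch standing upright on its butt, loose, 24 mm across, 78 mm high, left of the case. Origin: centre of its underside. To be left alone.

How it is judged:
By the outcome, as a careful person would: the job done as asked, in the order asked, and still so for the second after the job is handed in, while the arm keeps its last pose, push and grip.
It also fails if it takes over 48 s, if anything falls off the work surface, if the arm or the gripper's body presses on something with over 40 N, if the wrist force passes 120 N, or if a joint passes its speed limit or range.

## Working session

There is one attempt and no reset: what is moved stays moved. The work goes in short steps, each a Python script; the robot and the scene stay as the last script left them, time stands still between calls to the robot, and variables do not carry over. Pictures are saved under pics/ and viewed, at most 10 in all, crops included, and the job is handed in when it is done.

```bash
ls; mkdir -p pics
python3 - <<'E'
from rig import manip, effector, kin, cams, order, telemetry
import cv2
for n in("top","scene"):
    cv2.imwrite(f"pics/{n}0.png",cams.read_camera(n)[:,:,::-1]); c=cams.get_calibration(n); print(n,c)
print(telemetry.current_time_s(),telemetry.current_tool_rot(),telemetry.current_wrist_force())
E
```

```text
pics
top {'vfov': 51.087112193211844, 'cx': 275.66287983154655, 'cy': 208.2033016267476, 'rvec': array([ 2.15434249, -2.11976897,  0.18176198]), 'tvec': array([-0.05509925,  0.49811429,  1.2539221 ])}
scene {'vfov': 55.4390931657116, 'cx': 277.48300456389313, 'cy': 203.91187409923393, 'rvec': array([ 0.92766592,  2.58522794, -0.93893823]), 'tvec': array([ 0.4189302 , -0.17859808,  1.18131094])}
0.1 [-5.00236847e-01 -3.10135920e+00  2.25268422e-03] [ 0.7077262  -0.58987195 -0.27026994]
```

View pics/top0.png

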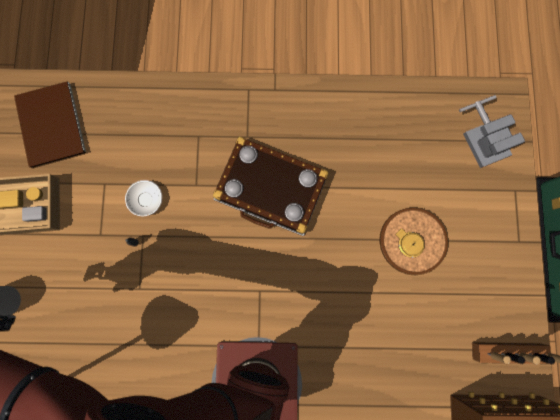

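View pics/scene0.png

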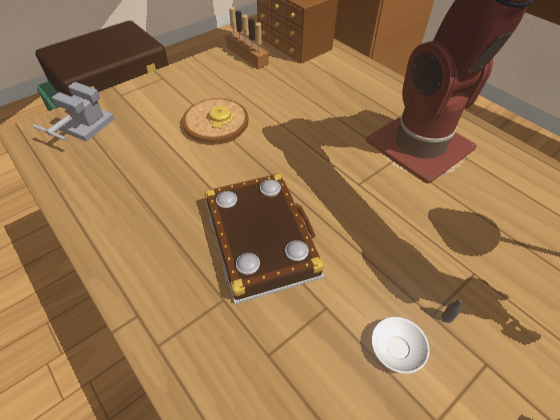

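The top view shows the case with its feet at about (248,155), (307,178), (234,188) and (294,212), the dish at (144,198), the punch at (133,241) and the lock at (411,243). Next I'll measure the feet from this view, then take a closer look.

```bash
cat > h.py <<'E'
import numpy as np, cv2
from rig import manip, effector, kin, cams, order, telemetry
from scipy.spatial.transform import Rotation as R
def ray(c,uv,z):
    f=210/np.tan(np.radians(c["vfov"]/2)); M=cv2.Rodrigues(np.array(c["rvec"]))[0]
    o=-M.T@c["tvec"]; d=M.T@np.array([(uv[0]-c["cx"])/f,(uv[1]-c["cy"])/f,1])
    return o+d*(z-o[2])/d[2]
def blobs(im,lo,hi,vmin=90,smax=60):
    h=cv2.cvtColor(im,cv2.COLOR_RGB2HSV); m=((h[...,1]<smax)&(h[...,2]>vmin)).astype(np.uint8)
    m=cv2.morphologyEx(m,cv2.MORPH_CLOSE,np.ones((5,5)))
    out=[]
    for c in cv2.findContours(m,cv2.RETR_EXTERNAL,cv2.CHAIN_APPROX_NONE)[0]:
        if lo<cv2.contourArea(c)<hi:
            (x,y),r=cv2.minEnclosingCircle(c); out.append((x,y,r,cv2.contourArea(c)))
    return out
def down(yaw): # tool x axis at world angle yaw, pointing down
    c,s=np.cos(yaw),np.sin(yaw)
    return R.from_matrix(np.array([[c,s,0],[s,-c,0],[0,0,-1]])).as_rotvec()
E
python3 - <<'E'
from h import *
im=cv2.cvtColor(cv2.imread("pics/top0.png"),cv2.COLOR_BGR2RGB); c=cams.get_calibration("top")
P=[]
for b in blobs(im,100,600):
    p=ray(c,b[:2],.065); print(np.round(b,1),p.round(4))
    if 200<b[0]<340 and 130<b[1]<230:P.append(p)
P=np.array(P);ctr=P.mean(0);print(len(P),ctr)
print(R.from_rotvec(telemetry.current_tool_rot()).as_matrix().round(2))
for y in np.arange(-3.14,3.15,.52):
    q=kin.ik([ctr[0],ctr[1],.3],down(y));print(round(y,2),None if q is None else np.round(q,2))
E
```

```text
[ 31.5 212.5  11.5 244.5] [0.4708 0.6558 0.065 ]
[293.4 211.9   9.  228. ] [ 0.4851 -0.0985  0.065 ]
[233.3 187.9   8.9 221. ] [0.553  0.0774 0.065 ]
[307.2 177.8   8.9 216.5] [ 0.5868 -0.1378  0.065 ]
[247.5 154.    8.8 210. ] [0.6559 0.0387 0.065 ]
4 [ 0.57019624 -0.03004939  0.065     ]
[[-0.95  0.31 -0.  ]
 [ 0.31  0.95 -0.  ]
 [-0.   -0.   -1.  ]]
-3.14 [-0.78  0.18  0.87  1.59 -0.14  1.44  1.68]
-2.62 [-0.74  0.17  0.83  1.59 -0.13  1.44  2.19]
-2.1 [ 0.87  0.31 -1.1   1.51  0.28  1.49  2.38]
-1.58 None
-1.06 [-1.02  0.27  1.23  1.6  -0.26  1.45 -2.41]
-0.54 [-1.02  0.27  1.23  1.6  -0.26  1.45 -1.89]
-0.02 [-0.81  0.18  0.92  1.59 -0.15  1.44 -1.48]
0.5 [-0.78  0.18  0.88  1.59 -0.14  1.44 -0.97]
1.02 [-0.79  0.18  0.88  1.59 -0.14  1.44 -0.44]
1.54 [-0.79  0.18  0.88  1.59 -0.14  1.44  0.08]
2.06 [-0.78  0.18  0.88  1.59 -0.14  1.44  0.6 ]
2.58 [-0.78  0.18  0.87  1.59 -0.14  1.44  1.11]
3.1 [-0.78  0.18  0.87  1.59 -0.14  1.44  1.63]
```

Run:
```python
from h import *
manip.move_pose([.57,-.03,.30],down(1.2)); 
print(telemetry.current_time_s())
effector.gripper_to(0.0)
c=cams.get_calibration("wrist");im=cams.read_camera("wrist")
cv2.imwrite("pics/w1.png",im[:,:,::-1])
print(c,telemetry.current_time_s(),telemetry.current_tcp_pos(),telemetry.current_wrist_force())
for b in blobs(im,800,20000,110,50): print(np.round(b,1),ray(c,b[:2],.065).round(4))
```

```text
2.7417
{'vfov': 64.7577793393315, 'cx': 282.84718472281014, 'cy': 209.49056321850716, 'rvec': array([-2.80475186,  0.52614233,  0.07628968]), 'tvec': array([-0.54364623,  0.1133707 ,  0.495696  ])} 3.5583 [ 0.56999845 -0.03002992  0.29999601] [ 0.1663814  -0.62360461 -0.16070127]
[ 241.2  250.5   20.9 1213.5] [ 0.4894 -0.0991  0.065 ]
[ 329.3  250.    20.9 1197.5] [ 0.5911 -0.1381  0.065 ]
[ 235.2   88.1   25.3 1824. ] [0.5582 0.0766 0.065 ]
[ 337.    88.2   25.5 1857.5] [0.6599 0.037  0.065 ]
```

View pics/w1.png

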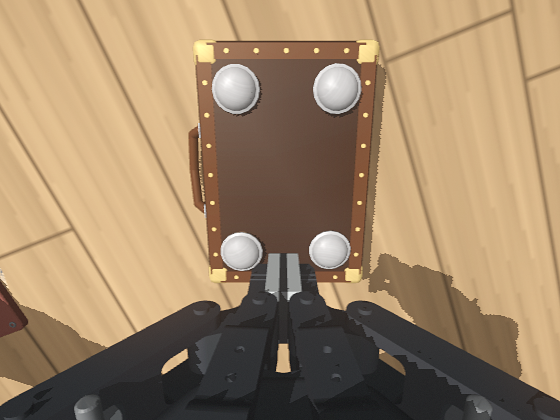

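The wrist view shows all four feet clear, at (236,88), (337,88), (241,250) and (329,250). The handle is on the left and the closed fingertips are at the bottom. I'll start with the nearest foot and press each one near its inner edge.

```bash
cat >> h.py <<'E'
F=[np.array(p) for p in ((.4872,-.0988),(.589,-.138),(.6578,.0378),(.5556,.077))]
C=np.mean(F,0); YD=(F[3]-F[0])+(F[2]-F[1]); YD/=np.linalg.norm(YD); YAW=np.arctan2(YD[1],YD[0])
def probe(i,off=.026):
    s=np.sign((C-F[i])@YD); p=F[i]+s*off*YD
    g=lambda z:[p[0],p[1],z]
    L=lambda:(round(telemetry.current_tcp_pos()[2]*1e3,2),round(telemetry.current_wrist_force()[2],2))
    manip.move_pose(g(.098),down(YAW))
    hit=[manip.move_linear(g(.062),speed=.02,max_force=2.0)]; a=[L()]
    z=a[0][0]/1e3
    hit.append(manip.move_linear(g(z-.005),speed=.008,max_force=4.0)); a.append(L())
    manip.move_linear(g(.098),speed=.1)
    print(i,hit,a,L(),round(telemetry.current_time_s(),2))
E
python3 - <<'E'
from h import *
print(YAW,telemetry.current_gripper_width()); probe(0)
E
```

```text
1.1987526486553401 0.00021386551172552248
0 [True, True] [(np.float64(71.28), np.float64(2.47)), (np.float64(70.13), np.float64(3.08))] (np.float64(98.01), np.float64(-0.77)) 6.43
```

The first probe is ambiguous because of force noise and arm compliance, so I'll record a stepped force–depth curve instead.

```bash
cat >> h.py <<'E'
def probe2(i,off=.026):
    s=np.sign((C-F[i])@YD); p=F[i]+s*off*YD
    g=lambda z:[p[0],p[1],z]
    manip.move_pose(g(.092),down(YAW))
    hit=manip.move_linear(g(.062),speed=.02,max_force=2.5); z=telemetry.current_tcp_pos()[2]
    out=[]
    for k in range(10):
        manip.move_linear(g(z-.0005*k),speed=.01); manip.hold(.06)
        fz=np.mean([telemetry.current_wrist_force()[2] for _ in range(4)])
        out.append((round(float(telemetry.current_tcp_pos()[2]*1e3),2),round(float(fz),1)))
        if fz>9: break
    manip.move_linear(g(.092),speed=.1)
    print(i,hit,out,round(telemetry.current_time_s(),2))
E
python3 - <<'E'
from h import *
probe2(0)
probe2(1)
E
```

```text
0 True [(71.33, 3.9), (70.84, 4.6), (70.43, 4.3), (69.99, 5.1), (69.56, 5.5), (69.14, 6.4), (68.82, 8.4), (68.54, 12.5)] 10.53
1 True [(66.83, 4.2), (66.59, 6.1), (66.39, 9.5)] 13.53
```

Foot 0, the near-right one in the world frame, sinks about 2.5 mm at 4–6 N before meeting a hard stop, and it springs back. Foot 1 is stiff. I'll press foot 0 on its crown.

Run:
```python
from h import *
p=F[0]; g=lambda z:[p[0],p[1],z]
manip.move_pose(g(.090),down(YAW))
print(manip.move_linear(g(.062),speed=.02,max_force=3)); z=telemetry.current_tcp_pos()[2]; z0=z
for k in range(1,24):
    manip.move_linear(g(z-.0005*k),speed=.01); manip.hold(.08)
    fz=np.mean([telemetry.current_wrist_force()[2] for _ in range(4)]); zz=telemetry.current_tcp_pos()[2]
    print(round(zz*1e3,2),round(fz,1),end="; ")
    if (z0-zz>.0033 and fz>18) or fz>32: break
manip.hold(.3); print(z0,telemetry.current_tcp_pos(),telemetry.current_wrist_force(),telemetry.current_torque(),telemetry.current_time_s())
c=cams.get_calibration("wrist");cv2.imwrite("pics/w2.png",cams.read_camera("wrist")[:,:,::-1])
```

```text
True
77.35 6.8; 77.08 10.0; 76.66 10.9; 76.21 11.1; 75.69 11.1; 75.18 11.0; 74.71 12.4; 74.15 12.3; 73.66 13.6; 73.32 17.3; 73.12 23.8; 0.077488804130817 [ 0.48760996 -0.09892853  0.07315241] [-8.40282546  1.45447051 24.49966762] [ 0.41634902  1.70766736 -0.00830128] 18.775
```

View pics/w2.png

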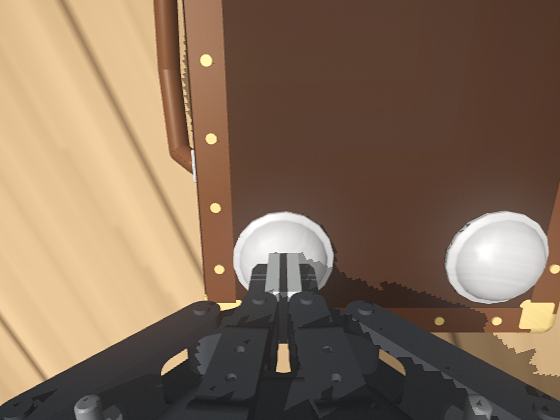

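The crown slid down about 4 mm at 11–13 N, then hit a hard stop; the push is now steady at 24 N. The picture shows the fingertips on the foot at about (285,255), with its flange level.

```bash
python3 -c "
from h import *
print(telemetry.current_tcp_pos(),telemetry.current_wrist_force()); print(order.close_job())"
```

```text
[ 0.48757267 -0.09891233  0.07312273] [-6.86998329  2.50425951 24.10399755]
the job is handed in; nothing more can be done
None
```

I found the loose foot at the corner near (0.487, −0.099) m and pressed it about 4 mm down to a hard stop; the job is handed in with the fingertips still pressing on it at about 24 N. I edge-pressed two of the four feet, because the loose one showed clearly against a firm one.

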